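Load the curing box and close it up

ROBOT

A 6-joint arm with a two-finger parallel gripper is mounted at the origin on the work surface; the furniture and walls round the work are solid. World frame = base frame: x ahead of the robot, y to its left, z up, the work surface at z = 0. Lengths are in mm, angles in rad, forces in N, time in s.
With the tool pointing down it reaches from about 375 to 900 mm from the base axis. Payload 3.1 kg.
Tool frame: the origin (TCP) lies between the finger pads; the fingertips stand 25 mm ahead of it and the grasp point (between the pads) lies 6 mm ahead of it; z points along the fingers, y is the line along which they close (so a half turn about z gives the same grasp; the last joint's range is limited). The gripper opens to 87 mm and grips with 3 to 60 N. Pads are 19 mm wide; open, the fingers measure 117 mm over their backs; the gripper's body (75 mm by 190 mm) begins 51 mm behind the grasp point.
Start: joints at [-1.329, 0.527, 1.433, -0, 1.181, -0.178], TCP at [254.755, -570.698, 247.548] pointing down, gripper open.
Joint ranges: [-3.08, 3.08], [-0.75, 2.2], [0.22, 2.44], [-1.43, 4.57], [0, 2.65], [-2.85, 2.85]. Speed limits (rad/s): [2.79, 2.79, 3.14, 3.14, 3.14, 3.14].

INTERFACE

Orientations are given as a rotation vector (axis times angle).
In Python, from workcell import env, cams, job gives the robot as it stands. The module is installed in compiled form; this text tells all that it offers.
- The arm moves only by the shell command python3 -m handwheel 'ROWS'. ROWS is JSON, a list of rows, each an object with "dp": the shift along the tool's x, y, z in cm, a list of three; "roll": the turn about the tool's z in degrees; "fingers": the opening, from 0 (shut) to 1 (fully open). In form: [{"dp": [x, y, z], "roll": roll, "fingers": fingers}, ...]. A call has 1 to 12 rows; each row shifts and turns the commanded pose from where the row before left it, along the tool's axes as they then stand; what a row does not reach is not made up. A row lasts 1/10 s, in which the tool goes at most 50 mm and 8.59 degrees, less where a joint would pass 70% of its speed; a pose out of reach is approached as far as the arm can. A call is refused whole if a number of a shift passes 5 or a number of a turn 8.59, either way. A call with a gripper value outside its range is refused whole. The fingers move at their own pace and stop on an object; the grip force is fixed at half the most. Time passes only in rows, so rows that do not move let the fingers close. It gives the time, the measured TCP pose, the force, the opening and the grip force at its end, in the units of the state.
- env.observe(): the state, without advancing time (a new reading comes with each control period).
- cams.get_image(name): name is "side" or "top" or "wrist"; returns a dict with "image" (420x560x3 uint8, blue, green, red), "range_z" (420x560 float32, mm along the optical axis (not along the pixel's ray), 0 where there is no reading), "vfov" (degrees; the focal length in pixels is half the picture's height over the tangent of half this angle, whatever the lens; pixels are square), "cx", "cy" (the principal point, pixels), "cam_to_world" (4x4, takes a point from camera to world coordinates); the wrist camera has in their place "hand_eye" (4x4, takes a point from camera to tool coordinates, whose origin is the TCP and whose axes are the flange's). Camera axes: x right, y up, looking along -z (the intrinsics and any distortion apply to the point x, -y, -z); pixel columns grow to the right and rows downward; lengths in mm; the calibration is good to about 2 mm. The wrist camera is an equidistant fisheye: a pixel r from the principal point sees the ray r / f radians off the axis. A picture is of the moment at which its call begins: read the wrist's pose just before it.
- job.close_job(): hands the job in; it is judged then, once.
The state is a dict: "t": time; "joint_pos": joint angles; "dq": joint speeds; "tau": joint torques, N m; "eef_pos": TCP position; "tool_rot": TCP orientation; "force": force on the tool from outside, world axes, zero at the start; "torque": the same for the moment, N m; "grip_width": finger opening in mm; "finger_force": force on a finger pad.
Only numpy, scipy, OpenCV 4.12 (cv2) and the standard library are available. Lean on these libraries where they do the work, as an engineer would, in place of code of your own. Each camera call takes 0.05 s, during which the arm holds its last target. There are 200 camera calls.

TASK

Stand the tan moulded bear upright on the floor of the grey curing box and close the box up: shut the lid, swing the red-handled clamp fully down so that it holds the lid tight on its seal, and slide the flush blue vent plate in the lid fully shut over the port under the grille. The box is thin sheet metal, so push and press on it gently (well under 50 N), and leave the other things on the table where they are.

Things in the scene. Friction and masses are not known exactly. Their poses are not given: they have to be found in the camera images.
- bear: tan moulded bear-shaped stopper, 38 x 48 x 59 mm, loose, standing on the table; origin at the centre of its underside, z up along it; its trunk counts as an upright round rod of 33 mm diameter and 56 mm height; about 30 g
- curing_box: grey open-topped box with aluminium trim, fixed, 180 mm (its x) x 170 mm (its y) x 92 mm high, walls 6 mm, level on screw feet that hold it 2 to 12 mm above the table; origin at the centre of its underside, z up; the lid's hinge runs along its +y side, the clamp sits outside its -y side at x = 0 (bracket and clamp reach y = -145 mm, and the raised clamp z = 215 mm)
- box_floor (a point): centre of the box's inner floor, 10 mm above the box's origin; axes as the box's
- lid (a joint): lid angle, rad: 0 = shut on the seal, grows as it opens; 1.65 to 1.95 at the start. White plate 188 mm along the hinge, 178 mm from hinge to free edge; outer face 12 mm off the hinge's plane. Stiff hinge: stays where left, 2 to 4 N at the edge moves it. Pushed down and let go, it rides about 6 mm (0.035 rad) high on the springy seal; only the clamp holds it shut
- lid_hinge (a point): middle of the lid's hinge line, 90 mm to +y of the box's origin and 96 mm above it; fixed to the box, axes as the box's (the hinge line runs along x, the shut lid extends to -y, and it opens upward and over to +y)
- lid_push (a point): point on the lid's outer face (the upper one when shut) that is good to push: 135 mm out from the hinge, 55 mm to the box's -x side, clear of the vent; moves with the lid; with the lid shut its axes are the box's, z being the outer face's normal
- clamp (a joint): clamp angle, rad: 0 = fully down, its rubber foot (58 mm from the pivot, 18 mm below the arm's centre line) holding the lid shut; grows as it lifts; 1.45 to 1.75 at the start (about upright). The foot meets a lid that rides on its seal at about 0.1. Stiff pivot (0.5 N m): about 8 N at the grip, some 5 N more at the end for the seal; stays where left
- clamp_hinge (a point): the clamp's pivot, 127 mm to -y of the box's origin and 126 mm above it; fixed to the box, axes as the box's (the pivot line runs along x; the arm lies toward +y when down and stands up when open)
- clamp_grip (a point): middle of the outer (upper when down) face of the clamp's red grip, 65 mm out from the pivot and 8.5 mm off the arm's centre line; the grip is 26 mm wide and 44 mm long; with the clamp down its axes are the box's, z being that face's normal; moves with the arm
- damper (a joint): blue vent plate's position, m: 0 = shut (the plate shows blue through the whole grille, covering the dark port), 0.034 = fully open; starts 0.024 to 0.034. It slides parallel to the lid's hinge, toward the box's -x to shut. Stiff: it takes about 4.5 N and stays where it is left
- damper_pad (a point): middle of the vent plate's black thumb pad (30 x 36 mm), on its top; axes the box's when the lid is shut, then 112 mm above the box's origin. The plate lies 2.3 mm below its frame in a window 45 mm (box's y) x 92 mm (box's x), whose ends stay 27 mm or more from the pad's middle; no handle or free edge: it moves only by a finger pressed on it (10 to 20 N) and dragged. Frame 6 mm proud of the lid
- kraft_box: bystander: small loose kraft box 34 x 46 x 56 mm, behind the curing box to the left; origin under its centre
- disc_a: bystander: loose cream moulded lid, 112 mm across, 12 mm high, on the table to the left of the curing box; origin under its centre
Things that resemble listed ones, but are neither listed nor needed, are in the scene too. Leave any black or orange look-alike of the bear alone.

How it is judged (in metres and radians):
At the end, for the whole second after the job is handed in: The bear stands upright (within 0.2 rad) and at rest on the box's floor, the lid is shut (under 0.018 rad, about 3 mm at its edge), the clamp is down (under 0.06 rad), and the vent plate is within 5 mm of its shut stop (x of bear in the frame of box_floor between -0.085 and 0.085 m and y of bear in the frame of box_floor between -0.08 and 0.08 m and z of bear in the frame of box_floor below 0.01 m and angle between bear's own z axis and vertical below 0.2 rad and linear speed of bear below 0.02 m/s and value of joint lid below 0.018 rad and value of joint clamp below 0.06 rad and value of joint damper below 0.005 m); the robot touches nothing.
It fails at once if the kraft box or the loose moulded lid is pushed more than 30 mm from where it stood (distance of any of kraft_box, disc_a from where it was at the start of the episode above 0.03 m).
It fails at once if the fingers push or press on any part of the curing box with more than 50 N (contact force between the fingers and curing_box above 50 N).
It also fails if it takes over 70 s, if anything falls off the work surface, if the arm or the gripper's body presses on something with over 40 N, if the wrist force passes 120 N, or if a joint passes its speed limit or range.

## Working session

There is one attempt and no reset: what is moved stays moved. The work goes in short steps, Python scripts to look and compute and a shell command to move; the robot and the scene stay as the last step left them, time stands still between calls to the robot, and variables do not carry over. Pictures are saved under pics/ and viewed, at most 10 in all, crops included, and the job is handed in when it is done.

```bash
mkdir -p pics; cat > h.py <<'E'
import numpy as np, cv2
from workcell import env, cams, job
from scipy.spatial.transform import Rotation as R
def grab(n):
    s=env.observe(); d=cams.get_image(n)
    if n=="wrist":
        T=np.eye(4);T[:3,:3]=R.from_rotvec(s["tool_rot"]).as_matrix();T[:3,3]=s["eef_pos"]
        d["cam_to_world"]=T@np.array(d["hand_eye"])
    d["f"]=210/np.tan(np.radians(d["vfov"]/2)); d["n"]=n
    return d
def rays(d,u,v):
    x=(np.asarray(u,float)-d["cx"])/d["f"];y=(np.asarray(v,float)-d["cy"])/d["f"]
    if d["n"]=="wrist":
        r=np.hypot(x,y)+1e-12; k=np.tan(r)/r; x,y=x*k,y*k
    return np.stack([x,-y,-np.ones_like(x)],-1)
def world(d,u,v,z=None):
    "by depth, or on plane z"
    c=rays(d,u,v); T=np.array(d["cam_to_world"])
    if z is None:
        k=d["range_z"][np.asarray(v,int),np.asarray(u,int)]
        return (c*k[...,None])@T[:3,:3].T+T[:3,3]
    w=c@T[:3,:3].T; return T[:3,3]+w*((z-T[2,3])/w[...,2])[...,None]
def cloud(d):
    v,u=np.mgrid[0:420,0:560]; P=world(d,u,v); P[d["range_z"]==0]=np.nan; return P
E
python3 - <<'E'
from h import *
s=env.observe(); print({k:np.round(v,3) for k,v in s.items()})
for n in ("side","top"):
    d=grab(n); cv2.imwrite(f"pics/{n}0.png",d["image"]); print(n,d["vfov"],d["cx"],d["cy"],np.round(d["cam_to_world"],2).tolist(),(d["range_z"]>0).mean())
E
```

```text
{'t': np.float64(0.0), 'joint_pos': array([-1.329,  0.528,  1.434, -0.   ,  1.181, -0.178]), 'dq': array([-0.001, -0.002,  0.001,  0.   ,  0.001, -0.001]), 'tau': array([ 1.0000e-03, -4.4004e+01, -1.7659e+01,  6.4000e-02,  5.8000e-02,
       -0.0000e+00]), 'eef_pos': array([ 254.59 , -570.042,  246.574]), 'tool_rot': array([-3.071, -0.654,  0.   ]), 'force': array([-0.418,  1.069,  0.268]), 'torque': array([ 0.013, -0.063, -0.031]), 'finger_force': np.float64(0.0), 'grip_width': np.float64(87.522)}
side 57.4779276823973 277.8336577088619 211.31242257116065 [[0.99, 0.08, -0.1, 454.63], [-0.13, 0.61, -0.78, -644.67], [-0.0, 0.79, 0.62, 691.63], [0.0, 0.0, 0.0, 1.0]] 0.9958163265306123
top 48.53211988706215 275.7044615330914 208.53862095676877 [[-0.0, 0.99, -0.12, 472.33], [-1.0, -0.0, 0.0, 72.47], [0.0, 0.12, 0.99, 1069.19], [0.0, 0.0, 0.0, 1.0]] 0.9960841836734694
```

View pics/side0.png

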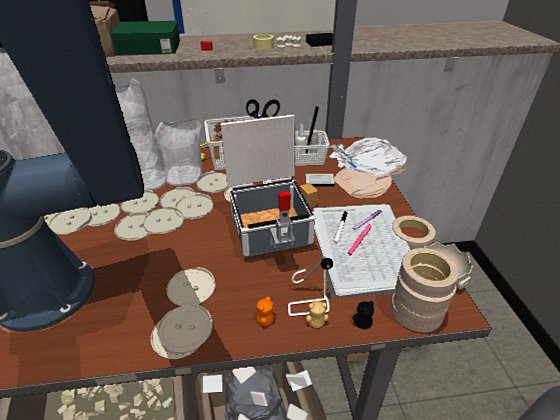

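View pics/top0.png

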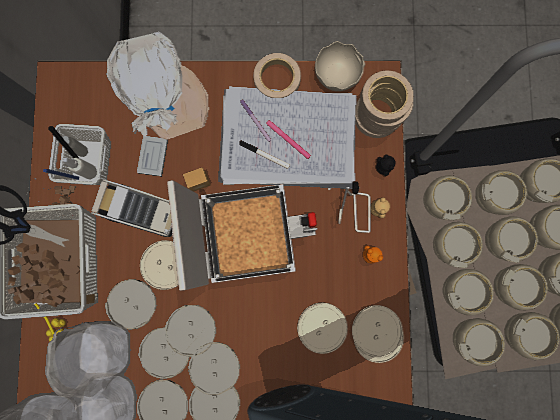

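The tan bear (side 317,315; top 381,207) is the target. The orange one (side 265,311; top 372,254) and black one (side 364,315; top 386,165) are look-alikes. A wire tool lies beside the tan bear. The box is at top (249,233), with its lid open to the left and the red clamp at (310,219). I'll enlarge the bear and measure.

```bash
python3 - <<'E'
from h import *
d=grab("top"); s=grab("side")
P=cloud(d); Q=cloud(s)
a=cv2.resize(s["image"][245:340,235:390],None,fx=4,fy=4); b=cv2.resize(d["image"][150:270,290:400],None,fx=3.2,fy=3.2)
h=max(a.shape[0],b.shape[0]); a=a[:, :440]
im=np.zeros((h,a.shape[1]+b.shape[1],3),np.uint8); im[:a.shape[0],:a.shape[1]]=a; im[:b.shape[0],a.shape[1]:]=b
cv2.imwrite("pics/crop1.png",im)
def st(n,pts): print(n,len(pts),np.round(np.nanpercentile(pts,[2,50,98],axis=0),1).tolist())
st("table",P[300:320,240:280].reshape(-1,3))
# bear: top region
for n,p in(("bear top",P[195:222,370:395]),("wire",P[180:245,325:372]),("bear side",Q[296:332,303:332])):
    p=p.reshape(-1,3); st(n,p[p[:,2]>8])
p=P[195:222,370:395].reshape(-1,3); print("bear high",np.round(p[p[:,2]>45].mean(0),1),np.round(p[p[:,2]>15].mean(0),1))
# box rim
reg=np.zeros((420,560),bool); reg[170:300,190:310]=1
m=reg&(P[...,2]>92)&(P[...,2]<118); 
p=P[m]; st("rim",p); 
r=cv2.minAreaRect(p[:,:2].astype(np.float32)); print("rim rect",r)
fl=P[215:260,225:275].reshape(-1,3); st("floor",fl)
hsv=cv2.cvtColor(d["image"],cv2.COLOR_BGR2HSV)
red=((hsv[...,0]<6)|(hsv[...,0]>174))&(hsv[...,1]>170)&(hsv[...,2]>120)&reg
red[:,:296]=0; red[:,320:]=0
reg2=np.zeros_like(reg);reg2[200:240,290:325]=1
st("red",P[red|(reg2&red)])
st("clamp hi",P[reg2&(P[...,2]>130)])
hs=cv2.cvtColor(s["image"],cv2.COLOR_BGR2HSV); rs=((hs[...,0]<6)|(hs[...,0]>174))&(hs[...,1]>170)&(hs[...,2]>100); rs[:180]=0;rs[230:]=0;rs[:,:260]=0;rs[:,310:]=0
st("red side",Q[rs])
l=P[180:295,165:205].reshape(-1,3); st("lid",l[l[:,2]>120])
l=Q[125:175,228:290].reshape(-1,3); c=l.mean(0); n=np.linalg.svd(l-c)[2][2]; print("lid inner plane",c,n)
st("kraft",P[168:188,185:208].reshape(-1,3)[P[168:188,185:208].reshape(-1,3)[:,2]>20])
E
```

```text
table 800 [[349.8, 64.8, -4.3], [371.6, 107.7, -0.4], [392.0, 152.5, 3.8]]
bear top 282 [[579.4, -176.0, 12.6], [597.1, -158.3, 51.0], [615.9, -145.1, 59.3]]
wire 299 [[562.3, -145.1, 8.6], [629.9, -82.4, 54.2], [662.3, -44.8, 115.5]]
bear side 434 [[577.7, -180.4, 9.9], [596.4, -172.4, 43.1], [618.0, -152.2, 59.4]]
bear high [ 599.5 -160.7   53.4] [ 597.6 -159.3   45.5]
rim 2003 [[442.2, 14.9, 93.1], [543.7, 118.5, 105.4], [632.9, 227.1, 116.0]]
rim rect ((540.3155517578125, 113.59514617919922), (184.226318359375, 219.7261199951172), 7.6526665687561035)
floor 2250 [[483.9, 77.7, 18.2], [533.0, 130.0, 22.2], [582.5, 184.4, 26.4]]
red 12 [[549.1, 10.9, 220.2], [558.6, 11.1, 221.9], [564.7, 13.0, 224.1]]
clamp hi 242 [[538.0, -4.3, 137.8], [550.3, 9.3, 204.4], [567.4, 24.4, 225.1]]
red side 207 [[542.1, -3.6, 183.6], [553.0, -0.7, 207.5], [564.3, 11.3, 223.6]]
lid 2971 [[434.9, 215.1, 127.4], [523.3, 231.8, 239.1], [612.4, 252.0, 285.7]]Traceback (most recent call last):
  File "<stdin>", line 29, in <module>
    u, s, vh = gufunc(a, signature=signature)
               ~~~~~~^^^^^^^^^^^^^^^^^^^^^^^^
    raise LinAlgError("SVD did not converge")
numpy.linalg.LinAlgError: SVD did not converge
```

View pics/crop1.png

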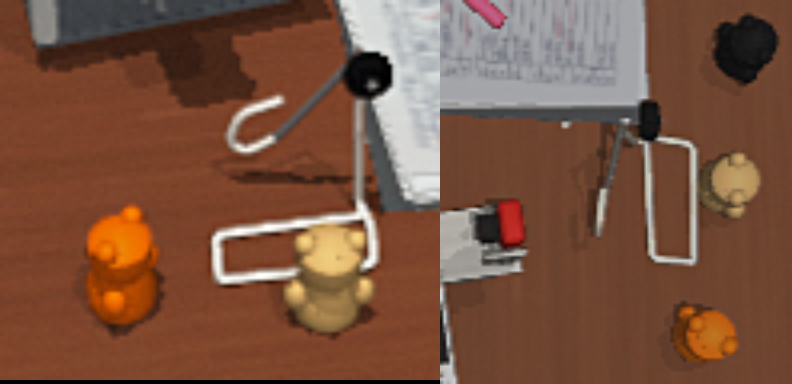

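The crop confirms the tan bear, with its ears and arms spread along world x. The wire stand's loop is just beyond it, and the stand's ball and hook rise towards the box. Next I need the box yaw, the stand's ball position and the lid angle.

```bash
python3 - <<'E'
from h import *
d=grab("top"); s=grab("side"); P=cloud(d); Q=cloud(s)
def st(n,pts): print(n,len(pts),np.round(np.nanpercentile(pts,[3,50,97],axis=0),1).tolist())
reg=np.zeros((420,560),bool); reg[170:300,200:302]=1
m=reg&(P[...,2]>96)&(P[...,2]<112)&(P[...,1]>25); p=P[m]; 
r=cv2.minAreaRect(p[:,:2].astype(np.float32)); print("rim rect",r)
# line fits: -y edge, +-x edges
c=p[:,:2].mean(0)
hsv=cv2.cvtColor(d["image"],cv2.COLOR_BGR2HSV)
fm=((hsv[...,0]>8)&(hsv[...,0]<22)&(hsv[...,1]>70)&(hsv[...,2]>110)&reg).astype(np.uint8)
fm=cv2.morphologyEx(fm,cv2.MORPH_OPEN,np.ones((5,5)))
c=max(cv2.findContours(fm,0,1)[0],key=cv2.contourArea)[:,0]
print("floor rect",cv2.minAreaRect(world(d,c[:,0],c[:,1],22.).astype(np.float32)[:,:2]))
for n,img,X in(("top",d["image"],P),("side",s["image"],Q)):
    k=(img.max(2)<45); z=X[...,2]
    k&=(X[...,0]>560)&(X[...,0]<680)&(X[...,1]>-150)&(X[...,1]<-60)&(z>60)&(z<160); st("ball "+n,X[k])
    k=(X[...,0]>540)&(X[...,0]<680)&(X[...,1]>-140)&(X[...,1]<-20)&(z>30)&(z<160); st("stand "+n,X[k])
l=Q[130:175,232:286].reshape(-1,3); l=l[np.isfinite(l[:,0])]; c=np.median(l,0); l=l[np.linalg.norm(l-c,axis=1)<120]; n=np.linalg.svd(l-l.mean(0),full_matrices=False)[2][2]; n*=np.sign(n[1]); print("lid inner plane",l.mean(0),n, "angle",np.pi/2-np.arcsin(n[2]),"yaw",np.degrees(np.arctan2(-n[0],n[1])))
z=Q[...,2];k=(Q[...,0]>400)&(Q[...,0]<650)&(Q[...,1]>180)&(Q[...,1]<320)&(z>230);st("lid side",Q[k])
k=(P[...,1]>180)&(P[...,1]<320)&(P[...,2]>260)&(P[...,0]>400)&(P[...,0]<650);st("lid top edge",P[k])
k=(P[...,0]>400)&(P[...,0]<560)&(P[...,1]>255)&(P[...,1]<420); st("behind",P[k])
m=(P[...,0]>590)&(P[...,0]<680)&(P[...,1]>180)&(P[...,1]<270)&(P[...,2]>30)&(P[...,2]<80); st("kraft",P[m])
E
```

```text
rim rect ((539.3984375, 121.8829345703125), (184.46131896972656, 201.32766723632812), 7.716494083404541)Traceback (most recent call last):
  File "<stdin>", line 13, in <module>
cv2.error: OpenCV(4.12.0) /io/opencv/modules/imgproc/src/convhull.cpp:143: error: (-215:Assertion failed) total >= 0 && (depth == CV_32F || depth == CV_32S) in function 'convexHull'
```

```bash
python3 - <<'E'
from h import *
d=grab("top"); s=grab("side"); P=cloud(d); Q=cloud(s)
def st(n,pts): print(n,len(pts),np.round(np.nanpercentile(pts,[3,50,97],axis=0),1).tolist() if len(pts) else '')
reg=np.zeros((420,560),bool); reg[170:300,200:302]=1
m=reg&(P[...,2]>96)&(P[...,2]<112)&(P[...,1]>25); p=P[m]
# rotate by candidate yaw & show extents
for yaw in (3,5,7.7):
    a=np.radians(yaw); e=np.array([[np.cos(a),np.sin(a)],[-np.sin(a),np.cos(a)]]); q=p[:,:2]@e.T; print(yaw,np.percentile(q,[.5,2,98,99.5],axis=0).round(1).tolist())
hsv=cv2.cvtColor(d["image"],cv2.COLOR_BGR2HSV)
fm=((hsv[...,0]>8)&(hsv[...,0]<22)&(hsv[...,1]>70)&(hsv[...,2]>110)&reg).astype(np.uint8)
fm=cv2.morphologyEx(fm,cv2.MORPH_OPEN,np.ones((5,5)))
c=max(cv2.findContours(fm,0,1)[0],key=cv2.contourArea)[:,0]
print("floor rect",cv2.minAreaRect(np.ascontiguousarray(world(d,c[:,0],c[:,1],22.)[:,:2],dtype=np.float32)))
for n,img,X in(("top",d["image"],P),("side",s["image"],Q)):
    z=X[...,2]; w=(X[...,0]>540)&(X[...,0]<680)&(X[...,1]>-150)&(X[...,1]<-20)
    k=(img.max(2)<45)&w&(z>60)&(z<160); st("ball "+n,X[k])
    st("stand "+n,X[w&(z>30)&(z<160)])
l=Q[130:175,232:286].reshape(-1,3); l=l[np.isfinite(l[:,0])]; c=np.median(l,0); l=l[np.linalg.norm(l-c,axis=1)<120]; n=np.linalg.svd(l-l.mean(0),full_matrices=False)[2][2]; n*=np.sign(n[1]); print("lid inner plane",l.mean(0),n,"angle",np.pi/2-np.arcsin(n[2]),"yaw",np.degrees(np.arctan2(-n[0],n[1])))
z=P[...,2];k=(P[...,1]>180)&(P[...,1]<320)&(z>260)&(P[...,0]>400)&(P[...,0]<650);st("lid top edge",P[k])
k=(P[...,0]>400)&(P[...,0]<560)&(P[...,1]>255)&(P[...,1]<420); st("behind",P[k])
m=(P[...,0]>590)&(P[...,0]<680)&(P[...,1]>180)&(P[...,1]<270)&(z>30)&(z<80); st("kraft",P[m])
E
```

```text
3 [[447.5, -2.9], [449.8, 3.4], [637.6, 194.5], [640.1, 197.1]]
5 [[453.0, -22.0], [454.8, -16.3], [639.2, 173.8], [641.4, 176.2]]
7.7 [[458.8, -48.0], [459.3, -42.6], [641.7, 147.0], [642.4, 148.6]]
floor rect ((538.6516723632812, 130.78546142578125), (163.3731231689453, 154.01846313476562), 7.819896221160889)
ball top 72 [[619.9, -98.9, 104.2], [630.7, -92.9, 112.0], [642.1, -88.0, 115.9]]
stand top 218 [[567.2, -149.4, 31.5], [621.2, -88.4, 80.2], [650.8, -66.1, 115.5]]
ball side 102 [[620.1, -101.6, 93.8], [629.4, -98.6, 108.5], [641.5, -90.7, 115.4]]
stand side 296 [[563.7, -101.4, 30.8], [624.8, -89.7, 71.8], [641.9, -68.1, 114.7]]
lid inner plane [520.43189999 227.95750687 197.72893043] [-0.13385285  0.98753246 -0.0828436 ] angle 1.6537349822669918 yaw 7.7189856550055085
lid top edge 1160 [[436.3, 223.6, 262.3], [521.5, 238.3, 282.8], [609.8, 253.7, 286.1]]
behind 3879 [[403.8, 290.9, -3.3], [475.4, 356.7, 1.5], [555.5, 416.1, 57.8]]
kraft 430 [[599.7, 187.8, 34.5], [655.1, 243.4, 55.1], [677.7, 267.8, 71.8]]
```

Box yaw is 7.75°, its centre is about (538.7, 131) and its underside is at z≈12. The lid angle is about 1.65 to 1.7. First I roll so the fingers close along world x, which makes dp = (Δy, Δx, −Δz).

```bash
python3 -m handwheel '[{"dp":[0,0,0],"roll":-8.25,"fingers":1},{"dp":[0,0,0],"roll":-8.25,"fingers":1},{"dp":[0,0,0],"roll":-8.25,"fingers":1},{"dp":[0,0,0],"roll":-8.25,"fingers":1},{"dp":[0,0,0],"roll":-8.25,"fingers":1},{"dp":[0,0,0],"roll":-8.25,"fingers":1},{"dp":[0,0,0],"roll":-8.25,"fingers":1},{"dp":[0,0,0],"roll":-8.25,"fingers":1}]'; python3 -m handwheel '[{"dp":[3.4,2.86,0.5],"roll":0,"fingers":1},{"dp":[3.4,2.86,0.5],"roll":0,"fingers":1},{"dp":[3.4,2.86,0.5],"roll":0,"fingers":1},{"dp":[3.4,2.86,0.5],"roll":0,"fingers":1},{"dp":[3.4,2.86,0.5],"roll":0,"fingers":1},{"dp":[3.4,2.86,0.5],"roll":0,"fingers":1},{"dp":[3.4,2.86,0.5],"roll":0,"fingers":1},{"dp":[3.4,2.86,0.5],"roll":0,"fingers":1},{"dp":[3.4,2.86,0.5],"roll":0,"fingers":1},{"dp":[3.4,2.86,0.5],"roll":0,"fingers":1},{"dp":[3.4,2.86,0.5],"roll":0,"fingers":1},{"dp":[3.4,2.86,0.5],"roll":0,"fingers":1}]'; python3 - <<'E'
from h import *
s=env.observe(); print(s["t"],s["eef_pos"],R.from_rotvec(s["tool_rot"]).as_matrix().round(3).tolist())
E
```

```text
t: 1.2
eef_pos: [254.7, -570.7, 247.5]
tool_rot: [-2.214, -2.229, -0.0]
force: [0.8, 0.3, -0.4]
grip_width: 86.8
finger_force: 0.0
t: 2.4
eef_pos: [598.7, -160.9, 187.5]
tool_rot: [2.22, 2.222, 0.0]
force: [0.6, -1.4, -0.2]
grip_width: 87.1
finger_force: 0.0
2.4 [ 598.68226729 -160.88559985  187.47324757] [[-0.001, 1.0, 0.0], [1.0, 0.001, -0.0], [-0.0, 0.0, -1.0]]
```

```bash
python3 - <<'E'
from h import *
d=grab("wrist"); P=cloud(d); cv2.imwrite("pics/w1.png",d["image"])
hsv=cv2.cvtColor(d["image"],cv2.COLOR_BGR2HSV)
m=(P[...,2]>12)&(P[...,2]<75)&(np.hypot(P[...,0]-598,P[...,1]+160)<32)
p=P[m]; print(len(p),np.percentile(p,[2,50,98],axis=0).round(1).tolist())
for a,b in((12,30),(30,45),(45,75)):
    q=p[(p[:,2]>a)&(p[:,2]<b)]
    if len(q): print(a,len(q),np.percentile(q[:,:2],[1,50,99],axis=0).round(1).tolist())
E
```

```text
1570 [[578.5, -175.5, 13.2], [598.2, -157.1, 52.8], [616.0, -144.5, 58.5]]
12 332 [[575.1, -171.0], [596.3, -149.2], [620.3, -143.1]]
30 73 [[582.0, -157.6], [599.0, -147.0], [615.2, -144.1]]
45 1165 [[581.5, -176.7], [598.2, -159.1], [615.1, -145.3]]
```

View pics/w1.png

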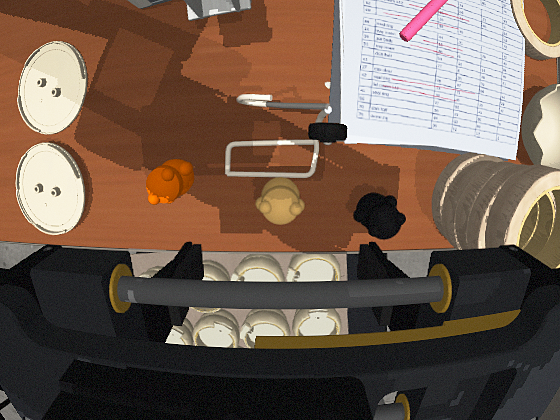

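The wrist view shows the tan bear at (280,201), between the fingers, with its centre near (598, −159.5). The ball is at (328,131). The camera sits on the +y side, so I check its clearance before descending.

```bash
python3 - <<'E'
from h import *
print(np.round(cams.get_image("wrist")["hand_eye"],2).tolist())
E
```

```text
[[0.0, 0.96, 0.28, 76.79], [1.0, -0.0, -0.0, -0.68], [-0.0, 0.28, -0.96, -137.11], [0.0, 0.0, 0.0, 1.0]]
```

```bash
python3 -m handwheel '[{"dp":[0,0,3],"roll":0,"fingers":1},{"dp":[0,0,3],"roll":0,"fingers":1},{"dp":[0,0,2],"roll":0,"fingers":1}]'
```

```text
t: 2.8
eef_pos: [596.5, -162.4, 105.9]
tool_rot: [-2.219, -2.221, 0.002]
force: [-0.7, 0.0, -0.5]
grip_width: 87.0
finger_force: 0.0
```

```bash
python3 -m handwheel '[{"dp":[0.2,0.1,2],"roll":0,"fingers":1},{"dp":[0,0,2],"roll":0,"fingers":1},{"dp":[0,0,2],"roll":0,"fingers":1},{"dp":[0,0,0],"roll":0,"fingers":0},{"dp":[0,0,0],"roll":0,"fingers":0},{"dp":[0,0,0],"roll":0,"fingers":0},{"dp":[0,0,0],"roll":0,"fingers":0},{"dp":[0,0,0],"roll":0,"fingers":0}]'
```

```text
t: 3.6
eef_pos: [599.1, -160.7, 48.6]
tool_rot: [2.219, 2.221, 0.001]
force: [0.4, 0.5, -0.1]
grip_width: 54.8
finger_force: 0.0
```

```bash
python3 -m handwheel '[{"dp":[0,0,0],"roll":0,"fingers":0},{"dp":[0,0,0],"roll":0,"fingers":0},{"dp":[0,0,0],"roll":0,"fingers":0},{"dp":[0,0,0],"roll":0,"fingers":0}]'
```

```text
t: 4.0
eef_pos: [598.7, -160.3, 47.7]
tool_rot: [2.22, 2.223, 0.0]
force: [-0.1, -0.4, 2.4]
grip_width: 32.5
finger_force: 30.0
```

```bash
python3 -m handwheel '[{"dp":[0,0,-2],"roll":0,"fingers":0},{"dp":[0,0,-4.4],"roll":0,"fingers":0},{"dp":[0,0,-4.4],"roll":0,"fingers":0},{"dp":[0,0,-4.4],"roll":0,"fingers":0},{"dp":[0,0,-4.4],"roll":0,"fingers":0},{"dp":[0,0,-4.4],"roll":0,"fingers":0}]'; python3 -m handwheel '[{"dp":[3.6,-0.75,0],"roll":0,"fingers":0},{"dp":[3.6,-0.75,0],"roll":0,"fingers":0},{"dp":[3.6,-0.75,0],"roll":0,"fingers":0},{"dp":[3.6,-0.75,0],"roll":0,"fingers":0},{"dp":[3.6,-0.75,0],"roll":0,"fingers":0},{"dp":[3.6,-0.75,0],"roll":0,"fingers":0},{"dp":[3.6,-0.75,0],"roll":0,"fingers":0},{"dp":[3.6,-0.75,0],"roll":0,"fingers":0},{"dp":[0,0,0],"roll":-7.75,"fingers":0},{"dp":[0,0,0],"roll":0,"fingers":0}]'
python3 - <<'E'
from h import *
s=env.observe(); d=grab("wrist");  P=cloud(d); cv2.imwrite("pics/w2.png",d["image"])
a=np.radians(7.75)
M=R.from_rotvec(s["tool_rot"]).as_matrix(); print(np.degrees(np.arctan2(M[1,1],M[0,1])))
E
```

```text
t: 4.6
eef_pos: [598.1, -160.1, 289.2]
tool_rot: [-2.22, -2.222, 0.0]
force: [0.9, -0.2, -0.6]
grip_width: 32.4
finger_force: 30.0
t: 5.6
eef_pos: [537.6, 128.8, 287.4]
tool_rot: [-2.062, -2.37, 0.001]
force: [-0.2, -0.6, -0.4]
grip_width: 32.4
finger_force: 30.0
7.943218764533273
```

View pics/w2.png

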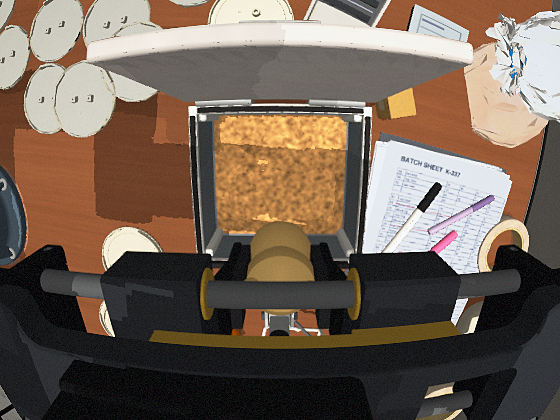

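The box interior is laterally centred under the bear (bear at col 281, box at 282). I place it 25 mm towards −y to keep the camera off the lid.

```bash
python3 -m handwheel '[{"dp":[-2.5,0.2,0],"roll":0,"fingers":0},{"dp":[0,0,4],"roll":0,"fingers":0},{"dp":[0,0,4],"roll":0,"fingers":0},{"dp":[0,0,4],"roll":0,"fingers":0},{"dp":[0,0,4],"roll":0,"fingers":0},{"dp":[0,0,3],"roll":0,"fingers":0},{"dp":[0,0,1.5],"roll":0,"fingers":0},{"dp":[0,0,0],"roll":0,"fingers":0}]'
```

```text
t: 6.45
eef_pos: [542.3, 101.9, 80.0]
tool_rot: [-2.067, -2.36, 0.006]
force: [-1.1, 0.1, 0.2]
grip_width: 32.1
finger_force: 30.0
```

```bash
python3 -m handwheel '[{"dp":[0,0,0.4],"roll":0,"fingers":0},{"dp":[0,0,0.2],"roll":0,"fingers":0},{"dp":[0,0,0],"roll":0,"fingers":0}]';python3 -m handwheel '[{"dp":[0,0,0.1],"roll":0,"fingers":0},{"dp":[0,0,0.1],"roll":0,"fingers":0},{"dp":[0,0,0],"roll":0,"fingers":0}]'
```

```text
t: 6.75
eef_pos: [544.3, 102.9, 77.4]
tool_rot: [2.065, 2.366, 0.002]
force: [0.5, -0.4, -0.5]
grip_width: 32.4
finger_force: 30.0
t: 7.05
eef_pos: [543.8, 103.1, 74.8]
tool_rot: [2.065, 2.367, 0.0]
force: [-1.2, -0.9, -0.3]
grip_width: 32.1
finger_force: 30.0
```

```bash
python3 -m handwheel '[{"dp":[0,0,0.1],"roll":0,"fingers":0},{"dp":[0,0,0.1],"roll":0,"fingers":0},{"dp":[0,0,0],"roll":0,"fingers":0}]';python3 -m handwheel '[{"dp":[0,0,0.1],"roll":0,"fingers":0},{"dp":[0,0,0],"roll":0,"fingers":0}]'
```

```text
t: 7.35
eef_pos: [543.6, 103.1, 72.4]
tool_rot: [-2.065, -2.367, 0.0]
force: [0.5, -0.3, -0.1]
grip_width: 32.3
finger_force: 30.0
t: 7.55
eef_pos: [543.6, 103.1, 71.4]
tool_rot: [-2.065, -2.367, 0.0]
force: [0.0, 0.1, 0.5]
grip_width: 32.2
finger_force: 30.0
```

```bash
python3 -m handwheel '[{"dp":[0,0,0.1],"roll":0,"fingers":0},{"dp":[0,0,0],"roll":0,"fingers":0}]';python3 -m handwheel '[{"dp":[0,0,0.1],"roll":0,"fingers":0},{"dp":[0,0,0],"roll":0,"fingers":0}]'
```

```text
t: 7.75
eef_pos: [543.6, 103.1, 70.4]
tool_rot: [-2.065, -2.367, 0.0]
force: [-0.5, -0.8, 0.1]
grip_width: 32.7
finger_force: 30.0
t: 7.95
eef_pos: [543.6, 103.1, 69.4]
tool_rot: [-2.065, -2.367, 0.0]
force: [-0.2, 0.7, -0.1]
grip_width: 32.4
finger_force: 30.0
```

```bash
python3 -m handwheel '[{"dp":[0,0,0.1],"roll":0,"fingers":0},{"dp":[0,0,0],"roll":0,"fingers":0}]';python3 -m handwheel '[{"dp":[0,0,0.1],"roll":0,"fingers":0},{"dp":[0,0,0],"roll":0,"fingers":0}]';python3 -m handwheel '[{"dp":[0,0,0.1],"roll":0,"fingers":0},{"dp":[0,0,0],"roll":0,"fingers":0}]'
```

```text
t: 8.15
eef_pos: [543.7, 103.1, 69.3]
tool_rot: [2.065, 2.367, 0.0]
force: [-1.8, -0.5, 5.3]
grip_width: 32.4
finger_force: 30.0
t: 8.35
eef_pos: [543.7, 103.1, 69.3]
tool_rot: [2.065, 2.367, 0.0]
force: [-2.8, 0.2, 11.5]
grip_width: 32.1
finger_force: 30.0
t: 8.55
eef_pos: [543.7, 103.1, 69.2]
tool_rot: [2.064, 2.367, 0.001]
force: [-4.7, -0.9, 18.5]
grip_width: 32.3
finger_force: 30.0
```

The bear is in contact with the floor. Arm stiffness is about 6.5 N/mm. I unload, release and lift.

```bash
python3 -m handwheel '[{"dp":[0,0,-0.25],"roll":0,"fingers":0},{"dp":[0,0,0],"roll":0,"fingers":0.8},{"dp":[0,0,0],"roll":0,"fingers":0.8},{"dp":[0,0,0],"roll":0,"fingers":0.8},{"dp":[0,0,0],"roll":0,"fingers":0.8},{"dp":[0,0,-2],"roll":0,"fingers":0.8},{"dp":[0,0,-4],"roll":0,"fingers":0.8},{"dp":[0,0,-4],"roll":0,"fingers":0.8},{"dp":[0,0,-4],"roll":0,"fingers":0.8},{"dp":[0,0,-4],"roll":0,"fingers":0.8},{"dp":[0,0,-4],"roll":0,"fingers":0.8},{"dp":[0,0,-4.2],"roll":0,"fingers":0.8}]'
python3 - <<'E'
from h import *
d=grab("side"); P=cloud(d); t=grab("top"); W=cloud(t)
# lid outer face / frame points seen from top, lid edge, pts in box frame
a=np.radians(7.75); O=np.array([538.7,131,11.5]); B=np.array([[np.cos(a),np.sin(a),0],[-np.sin(a),np.cos(a),0],[0,0,1]])
q=(P-O)@B.T
m=(abs(q[...,0])<80)&(abs(q[...,1])<70)&(q[...,2]>18)&(q[...,2]<75); k=q[m]; print("bear?",len(k),np.percentile(k,[2,50,98],axis=0).round(1).tolist())
g=(W-O)@B.T; m=(abs(g[...,0])<100)&(g[...,1]>80)&(g[...,1]<150)&(g[...,2]>240); print(np.percentile(g[m],[1,50,99],axis=0).round(1).tolist() if m.any() else 'hid')
cv2.imwrite("pics/s2.png",cv2.resize(d["image"][90:270,200:360],None,fx=3.3,fy=3.3))
E
```

```text
t: 9.75
eef_pos: [543.0, 103.1, 332.2]
tool_rot: [-2.065, -2.367, 0.001]
force: [1.2, -0.8, -0.3]
grip_width: 69.7
finger_force: 0.0
bear? 43 [[-16.0, -34.5, 26.8], [1.0, -29.3, 66.1], [79.4, 69.9, 69.7]]
[[-11.6, 103.9, 253.5], [55.8, 110.6, 271.7], [91.8, 117.6, 275.3]]
```

View pics/s2.png

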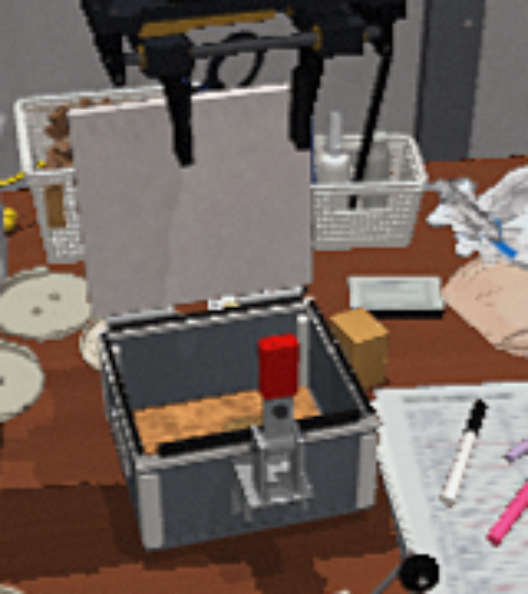

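The bear's ears show behind the clamp, with its top at 69 mm in the box frame (10 + 59), so it stands upright near (0, −29). The lid angle is 1.66. Now I close the fingers and go over and behind the lid at x = −55.

```bash
python3 -m handwheel '[{"dp":[0,0,-2],"roll":0,"fingers":0},{"dp":[3.6,-1.1,0],"roll":0,"fingers":0},{"dp":[3.6,-1.1,0],"roll":0,"fingers":0},{"dp":[3.6,-1.1,0],"roll":0,"fingers":0},{"dp":[3.6,-1.1,0],"roll":0,"fingers":0},{"dp":[3.6,-1.1,0],"roll":0,"fingers":0},{"dp":[0,0,2.4],"roll":0,"fingers":0},{"dp":[0,0,2.4],"roll":0,"fingers":0},{"dp":[0,0,2.4],"roll":0,"fingers":0},{"dp":[0,0,0],"roll":0,"fingers":0}]'
cat >> h.py <<'E'
def box(p):
    a=np.radians(7.75); B=np.array([[np.cos(a),np.sin(a),0],[-np.sin(a),np.cos(a),0],[0,0,1]]); return (np.asarray(p)-[538.7,131,11.5])@B.T
def tip():
    s=env.observe(); b=box(s["eef_pos"])-[0,0,25]; print("t",round(float(s["t"]),2),"tip",b.round(1),"f",box(s["force"]+np.array([538.7,131,11.5])).round(1),"w",round(float(s["grip_width"]),1))
E
python3 -c "from h import *; tip()"
```

```text
t: 10.85
eef_pos: [461.8, 273.1, 274.9]
tool_rot: [-2.061, -2.364, 0.014]
force: [-0.5, -0.5, 0.2]
grip_width: 2.5
finger_force: 0.0
t 10.85 tip [-57.  151.2 238.4] f [-0.6 -0.4  0.2] w 2.5
```

```bash
python3 -m handwheel '[{"dp":[-1.3,0,0],"roll":0,"fingers":0},{"dp":[-1.2,0,0],"roll":0,"fingers":0},{"dp":[-1.2,0,0.1],"roll":0,"fingers":0},{"dp":[-1.2,0,0.1],"roll":0,"fingers":0},{"dp":[-1.4,0,0.1],"roll":0,"fingers":0},{"dp":[-1.4,0,0.1],"roll":0,"fingers":0}]'; python3 -c "from h import *; tip()"
```

```text
t: 11.45
eef_pos: [475.8, 196.4, 275.4]
tool_rot: [2.065, 2.366, 0.002]
force: [0.9, 2.1, -0.7]
grip_width: 0.2
finger_force: 0.8
t 11.45 tip [-53.5  73.3 238.9] f [ 1.2  1.9 -0.7] w 0.2
```

```bash
python3 -m handwheel '[{"dp":[-1.3,0,0.4],"roll":0,"fingers":0},{"dp":[-1.3,0,0.5],"roll":0,"fingers":0},{"dp":[-1.2,0,0.7],"roll":0,"fingers":0},{"dp":[-1.2,0,0.8],"roll":0,"fingers":0},{"dp":[-1.1,0,0.9],"roll":0,"fingers":0},{"dp":[-1.1,0,1.0],"roll":0,"fingers":0}]'; python3 -c "from h import *; tip()"; python3 -m handwheel '[{"dp":[-0.9,0,1.1],"roll":0,"fingers":0},{"dp":[-0.9,0,1.1],"roll":0,"fingers":0},{"dp":[-0.6,0,1.2],"roll":0,"fingers":0},{"dp":[-0.6,0,1.2],"roll":0,"fingers":0}]'; python3 -c "from h import *; tip()"
```

```text
t: 12.05
eef_pos: [484.9, 125.2, 231.1]
tool_rot: [-2.065, -2.367, 0.001]
force: [0.4, 1.1, 2.2]
grip_width: 0.7
finger_force: 0.5
t 12.05 tip [-54.1   1.6 194.6] f [0.5 1.1 2.2] w 0.7
t: 12.45
eef_pos: [488.9, 95.9, 184.8]
tool_rot: [-2.065, -2.367, 0.001]
force: [0.5, 1.1, 0.2]
grip_width: 0.3
finger_force: 0.3
t 12.45 tip [-54.  -28.  148.3] f [0.6 1.  0.2] w 0.3
```

```bash
python3 -m handwheel '[{"dp":[-0.4,0,1.0],"roll":0,"fingers":0},{"dp":[-0.3,0,0.9],"roll":0,"fingers":0},{"dp":[-0.2,0,0.8],"roll":0,"fingers":0},{"dp":[-0.1,0,0.5],"roll":0,"fingers":0},{"dp":[0,0,0],"roll":0,"fingers":0}]'; python3 -c "from h import *; tip()"; python3 -m handwheel '[{"dp":[0,0,0.2],"roll":0,"fingers":0},{"dp":[0,0,0],"roll":0,"fingers":0}]'; python3 -c "from h import *; tip()"
```

```text
t: 12.95
eef_pos: [490.0, 86.7, 153.3]
tool_rot: [-2.064, -2.367, 0.002]
force: [-0.5, 0.7, 0.1]
grip_width: 0.7
finger_force: 0.0
t 12.95 tip [-54.2 -37.4 116.8] f [-0.4  0.7  0.1] w 0.7
t: 13.15
eef_pos: [490.6, 86.8, 152.2]
tool_rot: [2.065, 2.367, 0.001]
force: [-0.0, 0.9, -0.4]
grip_width: 1.0
finger_force: 0.0
t 13.15 tip [-53.7 -37.3 115.7] f [ 0.1  0.9 -0.4] w 1.0
```

```bash
python3 -m handwheel '[{"dp":[0,0,0.2],"roll":0,"fingers":0},{"dp":[0,0,0],"roll":0,"fingers":0}]'; python3 -c "from h import *; tip()"; python3 -m handwheel '[{"dp":[0,0,0.2],"roll":0,"fingers":0},{"dp":[0,0,0],"roll":0,"fingers":0}]'; python3 -c "from h import *; tip()"
```

```text
t: 13.35
eef_pos: [490.4, 86.8, 150.1]
tool_rot: [2.065, 2.368, 0.0]
force: [0.7, -0.1, -0.1]
grip_width: 0.8
finger_force: 0.0
t 13.35 tip [-53.8 -37.3 113.6] f [ 0.7 -0.1 -0.1] w 0.8
t: 13.55
eef_pos: [490.5, 86.6, 148.4]
tool_rot: [2.065, 2.367, 0.0]
force: [-0.8, -0.5, 2.7]
grip_width: 0.4
finger_force: 1.7
t 13.55 tip [-53.7 -37.5 111.9] f [-0.8 -0.4  2.7] w 0.4
```

The lid rests on its seal at about 0.03 rad. Now I go up and over to the −y side of the clamp, and take pictures on the way.

```bash
python3 -m handwheel '[{"dp":[0,0,-4.4],"roll":0,"fingers":0},{"dp":[0,0,-4.4],"roll":0,"fingers":0},{"dp":[0,0,-4.2],"roll":0,"fingers":0},{"dp":[-3.5,1.35,0],"roll":0,"fingers":0},{"dp":[-3.5,1.35,0],"roll":0,"fingers":0},{"dp":[-3.5,1.35,0],"roll":0,"fingers":0},{"dp":[-3.5,1.35,0],"roll":0,"fingers":0},{"dp":[0,0,0],"roll":0,"fingers":0}]'; python3 - <<'E'
from h import *
tip()
w=grab("wrist"); P=box(cloud(w)); t=grab("top"); W=box(cloud(t)); s=grab("side"); Q=box(cloud(s))
cv2.imwrite("pics/w3.png",w["image"])
for n,d,X in(("w",w,P),("t",t,W),("s",s,Q)):
    h=cv2.cvtColor(d["image"],cv2.COLOR_BGR2HSV)
    r=((h[...,0]<6)|(h[...,0]>174))&(h[...,1]>150)&(h[...,2]>90)&(abs(X[...,0])<40)&(abs(X[...,1]+120)<50)&(X[...,2]>130)
    b=(h[...,0]>95)&(h[...,0]<125)&(h[...,1]>90)&(abs(X[...,0])<90)&(abs(X[...,1])<85)&(X[...,2]>95)&(X[...,2]<130)
    k=(d["image"].max(2)<55)&(abs(X[...,0])<80)&(abs(X[...,1])<75)&(X[...,2]>100)&(X[...,2]<125)
    for m,c in((r,"red"),(b,"blue"),(k,"black")):
        if m.sum(): print(n,c,m.sum(),np.percentile(X[m],[2,50,98],axis=0).round(1).tolist())
E
```

```text
t: 14.35
eef_pos: [565.7, -49.0, 277.9]
tool_rot: [2.068, 2.36, 0.001]
force: [0.7, 1.5, 0.4]
grip_width: 0.7
finger_force: 0.0
t 14.35 tip [   2.5 -182.   241.4] f [0.9 1.4 0.4] w 0.7
w red 941 [[-14.5, -131.6, 199.2], [-3.0, -124.2, 210.4], [8.9, -118.3, 212.0]]
w blue 632 [[-52.3, -2.3, 113.5], [-9.9, 0.7, 115.1], [40.0, 4.7, 116.9]]
w black 141 [[-79.7, -10.4, 110.1], [-65.0, 3.0, 112.2], [55.5, 8.9, 116.5]]
t red 90 [[-12.8, -132.4, 207.0], [-1.9, -126.4, 210.3], [9.9, -120.4, 213.6]]
t blue 759 [[-52.7, -3.2, 110.5], [-15.5, 18.5, 114.1], [41.3, 39.9, 117.5]]
t black 229 [[-77.1, -2.9, 107.7], [-55.0, 17.7, 112.7], [24.8, 39.5, 118.2]]
s red 182 [[-14.6, -135.1, 172.3], [-3.9, -132.7, 193.5], [7.5, -125.4, 212.5]]
s blue 230 [[-53.9, 1.0, 112.5], [-17.6, 22.3, 114.8], [40.7, 42.1, 117.3]]
s black 34 [[-75.7, 4.1, 109.4], [-1.7, 20.2, 114.4], [17.8, 41.1, 116.9]]
```

View pics/w3.png

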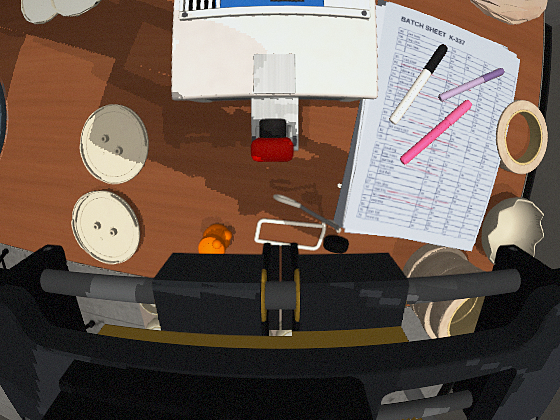

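The wrist view shows the clamp's red grip at (272,149), still upright, with the lid shut behind it. Clamp x is about −2.5, and the grip's outer face is at y≈−133. Descend and push.

```bash
python3 -m handwheel '[{"dp":[0,-0.5,2],"roll":0,"fingers":0},{"dp":[0,0,2],"roll":0,"fingers":0},{"dp":[0,0,1.3],"roll":0,"fingers":0},{"dp":[1,0,0],"roll":0,"fingers":0},{"dp":[1,0,0],"roll":0,"fingers":0},{"dp":[1,0,0],"roll":0,"fingers":0},{"dp":[0.6,0,0],"roll":0,"fingers":0},{"dp":[0.5,0,0],"roll":0,"fingers":0}]'; python3 -c "from h import *; tip()"; python3 -m handwheel '[{"dp":[0.5,0,0],"roll":0,"fingers":0},{"dp":[0.5,0,0],"roll":0,"fingers":0},{"dp":[0.5,0,0],"roll":0,"fingers":0}]'; python3 -c "from h import *; tip()"
```

```text
t: 15.3
eef_pos: [553.0, -6.2, 226.4]
tool_rot: [2.058, 2.366, -0.005]
force: [-1.3, -8.3, 2.3]
grip_width: 0.4
finger_force: 4.0
t 15.3 tip [  -4.3 -137.9  189.9] f [-2.4 -8.   2.3] w 0.4
t: 15.6
eef_pos: [551.0, 7.9, 225.8]
tool_rot: [2.059, 2.365, -0.005]
force: [0.9, -9.0, -3.0]
grip_width: 0.4
finger_force: 3.6
t 15.6 tip [  -4.4 -123.6  189.3] f [-0.3 -9.  -3. ] w 0.4
```

```bash
python3 -m handwheel '[{"dp":[0.6,0,0.1],"roll":0,"fingers":0},{"dp":[0.6,0,0.2],"roll":0,"fingers":0},{"dp":[0.6,0,0.3],"roll":0,"fingers":0},{"dp":[0.6,0,0.35],"roll":0,"fingers":0},{"dp":[0.5,0,0.4],"roll":0,"fingers":0},{"dp":[0.5,0,0.4],"roll":0,"fingers":0}]'; python3 -c "from h import *; tip()"; python3 -m handwheel '[{"dp":[0.4,0,0.5],"roll":0,"fingers":0},{"dp":[0.4,0,0.5],"roll":0,"fingers":0}]'; python3 -c "from h import *; tip()"
```

```text
t: 16.2
eef_pos: [546.8, 41.7, 208.9]
tool_rot: [2.058, 2.365, -0.004]
force: [-0.6, -8.8, 2.3]
grip_width: 0.6
finger_force: 3.4
t 16.2 tip [ -4.  -89.6 172.4] f [-1.8 -8.6  2.3] w 0.6
t: 16.4
eef_pos: [545.8, 50.0, 199.1]
tool_rot: [2.059, 2.365, -0.003]
force: [-1.3, -7.9, 3.8]
grip_width: 0.5
finger_force: 3.4
t 16.4 tip [ -3.9 -81.2 162.6] f [-2.3 -7.6  3.8] w 0.5
```

```bash
python3 -m handwheel '[{"dp":[0.2,0,0.5],"roll":0,"fingers":0},{"dp":[0.2,0,0.5],"roll":0,"fingers":0},{"dp":[0.2,0,0.5],"roll":0,"fingers":0},{"dp":[0.1,0,0.5],"roll":0,"fingers":0}]'; python3 -c "from h import *; tip()"; python3 -m handwheel '[{"dp":[0.1,0,0.4],"roll":0,"fingers":0},{"dp":[0,0,0.3],"roll":0,"fingers":0}]'; python3 -c "from h import *; tip()"
```

```text
t: 16.8
eef_pos: [544.6, 58.5, 179.5]
tool_rot: [2.061, 2.366, 0.001]
force: [-1.0, -1.5, 6.6]
grip_width: 0.6
finger_force: 3.7
t 16.8 tip [ -3.9 -72.6 143. ] f [-1.2 -1.3  6.6] w 0.6
t: 17.0
eef_pos: [544.4, 59.9, 173.1]
tool_rot: [2.062, 2.366, 0.002]
force: [-3.1, -1.6, 13.7]
grip_width: 0.5
finger_force: 7.0
t 17.0 tip [ -3.9 -71.2 136.6] f [-3.3 -1.2 13.7] w 0.5
```

```bash
python3 -m handwheel '[{"dp":[0,0,0.2],"roll":0,"fingers":0},{"dp":[0,0,0],"roll":0,"fingers":0}]'; python3 -c "from h import *; tip()"; python3 -m handwheel '[{"dp":[0,0,0.2],"roll":0,"fingers":0},{"dp":[0,0,0],"roll":0,"fingers":0}]'; python3 -c "from h import *; tip()"
```

```text
t: 17.2
eef_pos: [544.4, 60.2, 171.5]
tool_rot: [2.062, 2.366, 0.003]
force: [-1.9, -0.7, 13.5]
grip_width: 0.6
finger_force: 6.2
t 17.2 tip [ -3.9 -71.  135. ] f [-2.  -0.5 13.5] w 0.6
t: 17.4
eef_pos: [544.4, 60.2, 171.3]
tool_rot: [2.061, 2.366, 0.003]
force: [-6.2, -0.3, 24.2]
grip_width: 0.4
finger_force: 12.1
t 17.4 tip [ -3.9 -70.9 134.8] f [-6.2  0.5 24.2] w 0.4
```

Hard stop at z = 134.8, so the clamp is fully down. I lift and look at the vent.

```bash
python3 -m handwheel '[{"dp":[0,0,-2],"roll":0,"fingers":0},{"dp":[0,0,-4],"roll":0,"fingers":0},{"dp":[0,0,-4],"roll":0,"fingers":0},{"dp":[0,0,0],"roll":0,"fingers":0}]'; python3 - <<'E'
from h import *
tip()
w=grab("wrist"); P=box(cloud(w)); cv2.imwrite("pics/w4.png",cv2.resize(w["image"][0:260,130:430],None,fx=2.2,fy=2.2))
img=w["image"]; h=cv2.cvtColor(img,cv2.COLOR_BGR2HSV)
g=(abs(P[...,0])<90)&(abs(P[...,1])<85)&(P[...,2]>100)&(P[...,2]<125)
b=g&(h[...,0]>95)&(h[...,0]<125)&(h[...,1]>90); k=(g&(img.max(2)<60)).astype(np.uint8)
print("blue",np.percentile(P[b],[1,50,99],axis=0).round(1).tolist())
n,l,s,c=cv2.connectedComponentsWithStats(k)
for i in range(1,n):
    if s[i,4]>60:
        q=P[l==i]; print(s[i].tolist(),np.percentile(q,[2,50,98],axis=0).round(1).tolist())
q=P[g&(img.min(2)>150)]; print("white z",np.percentile(q,[5,50,95],axis=0).round(1).tolist())
E
```

```text
t: 17.8
eef_pos: [547.3, 60.2, 273.1]
tool_rot: [2.057, 2.36, 0.013]
force: [0.8, -1.0, -0.6]
grip_width: 0.4
finger_force: 0.0
t 17.8 tip [ -1.  -71.3 236.6] f [ 0.7 -1.1 -0.6] w 0.4
blue [[-55.4, -2.5, 109.3], [-17.1, 19.5, 111.8], [40.6, 41.7, 113.5]]
[206, 77, 4, 52, 181] [[-65.7, -2.5, 107.1], [-64.3, 17.4, 108.8], [-62.5, 41.9, 111.3]]
[214, 77, 3, 51, 144] [[-58.5, -2.0, 107.4], [-57.2, 20.7, 108.7], [-56.1, 41.7, 110.3]]
[190, 78, 4, 51, 170] [[-80.4, -2.0, 107.1], [-78.8, 20.0, 108.7], [-77.1, 41.9, 112.6]]
[198, 78, 4, 51, 177] [[-73.0, -2.3, 107.2], [-71.5, 18.6, 108.7], [-69.8, 41.8, 113.1]]
[277, 81, 31, 41, 503] [[-1.5, 1.8, 110.9], [11.5, 18.7, 112.2], [23.6, 37.2, 113.7]]
white z [[-80.1, -77.1, 107.1], [19.1, 15.3, 108.7], [82.8, 79.5, 114.7]]
```

View pics/w4.png

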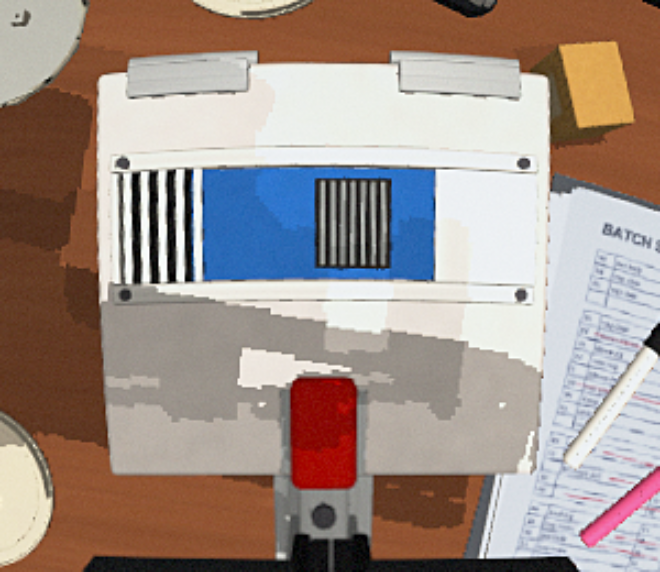

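The wrist view shows the clamp lying on the lid. The vent plate is open: grille bars over the dark port at crop (155,225), thumb pad at crop (353,223). The pad centre is at box (11.5, 19.5, 112), so shut it should be near x≈−22. Go over it and press.

```bash
python3 -m handwheel '[{"dp":[3,0.4,0],"roll":0,"fingers":0},{"dp":[3,0.4,0],"roll":0,"fingers":0},{"dp":[3,0.3,0],"roll":0,"fingers":0},{"dp":[0,0,4],"roll":0,"fingers":0},{"dp":[0,0,4],"roll":0,"fingers":0},{"dp":[0,0,3],"roll":0,"fingers":0},{"dp":[0,0,0],"roll":0,"fingers":0},{"dp":[0,0,0],"roll":0,"fingers":0}]'; python3 -c "from h import *; tip()"
```

```text
t: 18.65
eef_pos: [541.7, 150.6, 156.0]
tool_rot: [-2.064, -2.366, 0.002]
force: [-0.3, -0.6, 0.7]
grip_width: 0.6
finger_force: 0.0
t 18.65 tip [  5.6  19.  119.5] f [-0.4 -0.6  0.7] w 0.6
```

```bash
python3 -m handwheel '[{"dp":[0,0.6,0.2],"roll":0,"fingers":0},{"dp":[0,0,0.4],"roll":0,"fingers":0},{"dp":[0,0,0],"roll":0,"fingers":0}]'; python3 -c "from h import *; tip()"; python3 -m handwheel '[{"dp":[0,0,0.2],"roll":0,"fingers":0},{"dp":[0,0,0],"roll":0,"fingers":0}]'; python3 -c "from h import *; tip()"
```

```text
t: 18.95
eef_pos: [548.9, 151.1, 151.4]
tool_rot: [2.064, 2.366, 0.002]
force: [0.5, 0.1, -0.0]
grip_width: 0.4
finger_force: 0.0
t 18.95 tip [ 12.8  18.6 114.9] f [ 0.6  0.  -0. ] w 0.4
t: 19.15
eef_pos: [548.2, 151.1, 148.8]
tool_rot: [2.065, 2.367, 0.0]
force: [-0.6, -0.5, -0.4]
grip_width: 0.6
finger_force: 0.1
t 19.15 tip [ 12.2  18.6 112.3] f [-0.6 -0.5 -0.4] w 0.6
```

```bash
python3 -m handwheel '[{"dp":[0,0,0.15],"roll":0,"fingers":0},{"dp":[0,0,0],"roll":0,"fingers":0}]'; python3 -c "from h import *; tip()"; python3 -m handwheel '[{"dp":[0,0,0.1],"roll":0,"fingers":0},{"dp":[0,0,0],"roll":0,"fingers":0}]'; python3 -c "from h import *; tip()"
```

```text
t: 19.35
eef_pos: [548.2, 151.1, 148.7]
tool_rot: [2.065, 2.367, 0.001]
force: [-3.1, 0.4, 9.0]
grip_width: 0.6
finger_force: 4.7
t 19.35 tip [ 12.2  18.6 112.2] f [-3.   0.8  9. ] w 0.6
t: 19.55
eef_pos: [548.4, 151.1, 148.6]
tool_rot: [2.064, 2.367, 0.001]
force: [-2.8, 0.3, 14.6]
grip_width: 0.4
finger_force: 7.3
t 19.55 tip [ 12.3  18.6 112.1] f [-2.7  0.7 14.6] w 0.4
```

At 14.6 N I drag towards −x.

```bash
python3 -m handwheel '[{"dp":[0,-0.4,0],"roll":0,"fingers":0},{"dp":[0,-0.4,0],"roll":0,"fingers":0},{"dp":[0,-0.4,0],"roll":0,"fingers":0}]'; python3 -c "from h import *; tip()"; python3 -m handwheel '[{"dp":[0,-0.4,0],"roll":0,"fingers":0},{"dp":[0,-0.4,0],"roll":0,"fingers":0},{"dp":[0,-0.4,0],"roll":0,"fingers":0}]'; python3 -c "from h import *; tip()"
```

```text
t: 19.85
eef_pos: [541.2, 149.8, 148.7]
tool_rot: [2.06, 2.36, 0.014]
force: [4.8, 0.9, 6.4]
grip_width: 0.4
finger_force: 3.3
t 19.85 tip [  5.   18.3 112.2] f [4.9 0.2 6.4] w 0.4
t: 20.15
eef_pos: [529.5, 148.2, 148.7]
tool_rot: [2.06, 2.36, 0.015]
force: [4.3, 0.8, 6.1]
grip_width: 0.5
finger_force: 3.4
t 20.15 tip [ -6.8  18.3 112.2] f [4.3 0.2 6.1] w 0.5
```

```bash
python3 -m handwheel '[{"dp":[0,-0.2,0.15],"roll":0,"fingers":0},{"dp":[0,-0.4,0],"roll":0,"fingers":0},{"dp":[0,-0.4,0],"roll":0,"fingers":0}]'; python3 -c "from h import *; tip()"; python3 -m handwheel '[{"dp":[0,-0.4,0],"roll":0,"fingers":0},{"dp":[0,-0.3,0],"roll":0,"fingers":0},{"dp":[0,0,0],"roll":0,"fingers":0}]'; python3 -c "from h import *; tip()"; python3 - <<'E'
from h import *
w=grab("wrist"); P=box(cloud(w)); h=cv2.cvtColor(w["image"],cv2.COLOR_BGR2HSV)
b=(h[...,0]>95)&(h[...,0]<125)&(h[...,1]>90)&(abs(P[...,0])<95)&(abs(P[...,1]-20)<30)&(abs(P[...,2]-112)<10)
print("blue",b.sum(),np.percentile(P[b],[1,50,99],axis=0).round(1).tolist())
t=grab("top");P=box(cloud(t)); h=cv2.cvtColor(t["image"],cv2.COLOR_BGR2HSV)
b=(h[...,0]>95)&(h[...,0]<125)&(h[...,1]>90)&(abs(P[...,0])<95)&(abs(P[...,1]-20)<30)&(abs(P[...,2]-112)<10)
print("blue",b.sum(),np.percentile(P[b],[1,50,99],axis=0).round(1).tolist() if b.any() else '')
E
```

```text
t: 20.45
eef_pos: [521.2, 147.0, 148.6]
tool_rot: [2.058, 2.358, 0.019]
force: [4.8, 1.5, 15.0]
grip_width: 0.5
finger_force: 7.0
t 20.45 tip [-15.1  18.2 112.1] f [ 4.9  0.8 15. ] w 0.5
t: 20.75
eef_pos: [513.6, 146.0, 148.6]
tool_rot: [2.058, 2.359, 0.018]
force: [4.3, 0.2, 15.4]
grip_width: 0.4
finger_force: 7.7
t 20.75 tip [-22.9  18.3 112.1] f [ 4.2 -0.4 15.4] w 0.4
blue 5038 [[-78.7, 22.5, 110.4], [-1.3, 33.5, 111.8], [40.8, 41.9, 113.4]]
blue 0
```

```bash
python3 -m handwheel '[{"dp":[0,-0.2,0],"roll":0,"fingers":0},{"dp":[0,0,0],"roll":0,"fingers":0}]'; python3 -c "from h import *; tip()"; python3 -m handwheel '[{"dp":[0,-0.2,0],"roll":0,"fingers":0},{"dp":[0,0,0],"roll":0,"fingers":0}]'; python3 -c "from h import *; tip()"
```

```text
t: 21.05
eef_pos: [512.0, 145.8, 148.6]
tool_rot: [2.058, 2.358, 0.018]
force: [4.5, 0.9, 15.1]
grip_width: 0.6
finger_force: 7.5
t 21.05 tip [-24.5  18.3 112.1] f [ 4.5  0.3 15.1] w 0.6
t: 21.25
eef_pos: [510.1, 145.5, 148.6]
tool_rot: [2.058, 2.358, 0.019]
force: [3.3, 0.5, 15.5]
grip_width: 0.7
finger_force: 7.5
t 21.25 tip [-26.4  18.2 112.1] f [ 3.3  0.  15.5] w 0.7
```

Lift and look.

```bash
python3 -m handwheel '[{"dp":[0,0,-1],"roll":0,"fingers":0},{"dp":[0,0,-4],"roll":0,"fingers":0},{"dp":[0,0,-4],"roll":0,"fingers":0},{"dp":[-4,1,-3],"roll":0,"fingers":0},{"dp":[-4,1,0],"roll":0,"fingers":0},{"dp":[-1,0.5,0],"roll":0,"fingers":0},{"dp":[0,0,0],"roll":0,"fingers":0}]'; python3 - <<'E'
from h import *
tip()
w=grab("wrist"); P=box(cloud(w)); cv2.imwrite("pics/w5.png",cv2.resize(w["image"][0:260,130:430],None,fx=2.2,fy=2.2))
img=w["image"]; h=cv2.cvtColor(img,cv2.COLOR_BGR2HSV)
g=(abs(P[...,0])<90)&(abs(P[...,1]-20)<40)&(P[...,2]>100)&(P[...,2]<125)
b=g&(h[...,0]>95)&(h[...,0]<125)&(h[...,1]>90); k=(g&(img.max(2)<60)).astype(np.uint8)
print("blue",np.percentile(P[b],[1,50,99],axis=0).round(1).tolist())
n,l,s,c=cv2.connectedComponentsWithStats(k)
for i in range(1,n):
    if s[i,4]>30:
        q=P[l==i]; print(s[i].tolist(),np.percentile(q,[2,50,98],axis=0).round(1).tolist())
E
```

```text
t: 21.95
eef_pos: [540.5, 58.7, 263.7]
tool_rot: [-2.068, -2.364, 0.001]
force: [-0.3, 0.9, 0.0]
grip_width: 0.5
finger_force: 0.0
t 21.95 tip [ -8.  -71.9 227.2] f [-0.2  1.   0. ] w 0.5
blue [[-83.8, -2.4, 110.0], [-0.1, 19.5, 111.8], [40.6, 41.5, 113.7]]
[246, 80, 35, 42, 602] [[-37.1, 1.8, 110.7], [-21.2, 20.3, 112.2], [-8.5, 36.9, 113.8]]
```

View pics/w5.png

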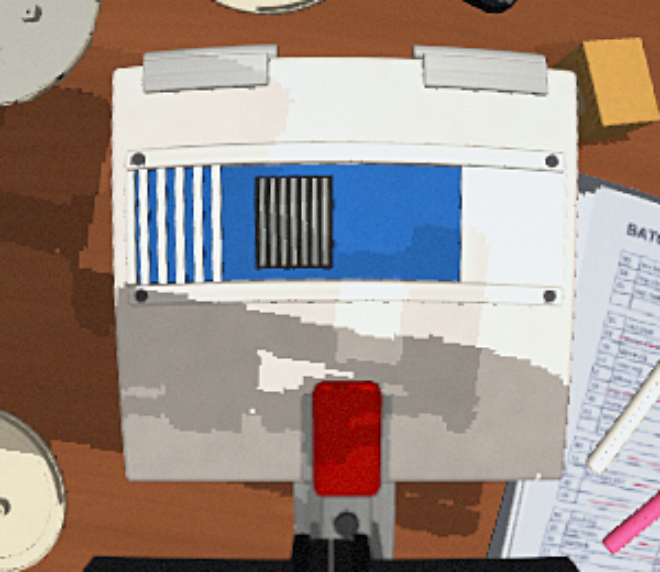

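The whole grille now shows blue, with no dark port. The pad moved about 34 mm, from x = 11 to −22.5, which is the full stroke. The clamp is down and the robot is clear, so I hand in.

```bash
python3 -c "
from h import *
print(job.close_job())"
```

```text
the job is handed in; nothing more can be done
None
```

I handed in the job at about 22 s with the bear upright in the box, the lid shut, the clamp down on its hard stop and the vent plate shut; the hand-in returned no verdict.

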